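# Find the empty bay of a covered module dock by feel and load the spare module

### The job

One of the five bays of the covered module dock is empty. With all its drawers shut, press the sprung orange feeler arms to find the one that goes down all the way (over a module it stops early), then pull out that drawer, lay the blue spare module flat in it and push the drawer fully home. Leave the other things on the bench where they are.

Things in the scene. Friction and masses are not known exactly. Their poses are not given: they have to be found in the camera images.
- dock: The covered dock, fixed: white hood 120 mm deep (x), 282 wide (y), roof top 56 mm above the bench, hood's front edge at x = -54 mm. Origin: on the bench under its middle. Front (own -x, blue drawer fronts) to the robot; yaw up to 0.2 rad. Five bays along y, 54 mm apart: bay 0 at y = -108, bay 4 at +108. Four hold a module like the spare, one is empty; the cover hides which.
- spare: The spare module, loose on the bench: blue block with a yellow top, 64 (own x) x 34 (y) x 30 mm high, about 0.12 kg. Origin: centre of its underside, z up. Either end may go first.
- feeler0 (a joint): Sprung feeler arm over bay 0, hinged at the back of the roof, orange press pad at its front end 100 mm from the hinge. Rad: 0 at rest (up), grows as the pad is pressed down. Its foot enters the bay: it stops at about 0.08 (pad 8 mm down) on a module, or runs to its end stop 0.32 (pad 33 mm down) if the bay is empty.
- drawer0 (a joint): Drawer of bay 0; m, 0 home, grows as it is pulled out to the dock's -x, 0.095 fully out; about 1 N of friction, stays where left. Open tray, inside 76 (x) x 41 mm (y), floor 11 mm above the bench, rims 18 mm. Its floor's centre lies (17 mm + joint value) to the -x side of the dock's origin, in the bay's middle.
- feeler1 (a joint): Feeler arm over bay 1. Each takes about 1 N to start, 3 N at the end stop, and springs back. Small scale beside each pad: red at the top, green at the bottom.
- drawer1 (a joint): Drawer of bay 1. Each has a blue front 6 mm thick, 50 wide, its top 49 mm above the bench, outer face at 60 mm (+ joint value) to the -x side of the dock's origin, and before it a black upright pull tab on a low tongue (20 mm wide, top 12 mm above the bench).
- feeler2 (a joint): Feeler arm over bay 2, as feeler0.
- drawer2 (a joint): Drawer of bay 2, as drawer0.
- feeler3 (a joint): Feeler arm over bay 3, as feeler0.
- drawer3 (a joint): Drawer of bay 3, as drawer0.
- feeler4 (a joint): Feeler arm over bay 4, as feeler0.
- drawer4 (a joint): Drawer of bay 4, as drawer0.
- feeler0_pad (a point): Centre of the top face of feeler 0's orange press pad (26 x 30 mm, 5 thick); moves with the arm. At rest 45 mm to the -x side of the dock's origin, in the bay's middle, 98 mm above the bench; 65 mm above it when pressed to the end stop. All pads alike.
- feeler4_pad (a point): The same point on feeler 4's pad.
- drawer0_tab (a point): Middle of the top edge of drawer 0's pull tab; moves with the drawer. Tab: 8 mm thick (x), 28 wide (y), top 40 mm above the bench, at 96 mm (+ joint value) to the -x side of the dock's origin. Between tab and drawer front is a gap of 32 mm, open above and at both sides; a finger let into it from above can pull or push the drawer. All tabs alike.
- drawer4_tab (a point): The same point on drawer 4's tab.
- mouse: Black computer mouse, 58 x 105 x 28 mm; bystander, leave it. Origin: its underside.
- mug: Blue mug, 80 mm across, 90 high, handle at its +y; bystander, leave it. Origin: its underside.
- spool: Orange solder spool standing on end, 64 mm across, 50 high; bystander, leave it. Origin: its underside.
- flask: White bottle with a red cap, 54 mm across, 140 high; bystander, leave it. Origin: its underside.
- jar: Amber jar with a black lid, 60 mm across, 75 high; bystander, leave it. Origin: its underside.
- driver: Screwdriver lying along its own x, 170 mm long, about 28 mm thick; bystander, leave it. Origin: its underside.
Mind the look-alikes: they are no part of the job. Leave any red look-alike of the spare alone.

How it is judged (in metres and radians):
On the way, in this order (a step that is already met when the one before it is completed fails the run):
1. the feeler arm over the empty bay is pressed (almost) to its end stop, beyond 0.27 rad, with all drawers shut (value of joint any of feeler0, feeler1, feeler2, feeler3, feeler4 above 0.27 rad and value of joint each of drawer0, drawer1, drawer2, drawer3, drawer4 below 0.008 m), for 0.05 s.
2. the spare lies flat in a drawer that is pulled out by more than 50 mm (((value of joint drawer0 above 0.05 m and x of spare in the frame of dock between -0.125 and -0.055 m and y of spare in the frame of dock between -0.115 and -0.101 m and z of spare in the frame of dock between 0.008 and 0.015 m and angle between spare's own z axis and vertical below 0.12 rad) or (value of joint drawer1 above 0.05 m and x of spare in the frame of dock between -0.125 and -0.055 m and y of spare in the frame of dock between -0.061 and -0.047 m and z of spare in the frame of dock between 0.008 and 0.015 m and angle between spare's own z axis and vertical below 0.12 rad) or (value of joint drawer2 above 0.05 m and x of spare in the frame of dock between -0.125 and -0.055 m and y of spare in the frame of dock between -0.007 and 0.007 m and z of spare in the frame of dock between 0.008 and 0.015 m and angle between spare's own z axis and vertical below 0.12 rad) or (value of joint drawer3 above 0.05 m and x of spare in the frame of dock between -0.125 and -0.055 m and y of spare in the frame of dock between 0.047 and 0.061 m and z of spare in the frame of dock between 0.008 and 0.015 m and angle between spare's own z axis and vertical below 0.12 rad) or (value of joint drawer4 above 0.05 m and x of spare in the frame of dock between -0.125 and -0.055 m and y of spare in the frame of dock between 0.101 and 0.115 m and z of spare in the frame of dock between 0.008 and 0.015 m and angle between spare's own z axis and vertical below 0.12 rad))), for 0.1 s.
At the end, for the whole second after the job is handed in: The spare lies flat (within 0.12 rad) and at rest on the floor of one drawer, all five drawers are home within 4 mm, and all feeler arms are back up (below 0.04 rad) (((x of spare in the frame of dock between -0.027 and -0.007 m and y of spare in the frame of dock between -0.115 and -0.101 m and z of spare in the frame of dock between 0.008 and 0.015 m and angle between spare's own z axis and vertical below 0.12 rad) or (x of spare in the frame of dock between -0.027 and -0.007 m and y of spare in the frame of dock between -0.061 and -0.047 m and z of spare in the frame of dock between 0.008 and 0.015 m and angle between spare's own z axis and vertical below 0.12 rad) or (x of spare in the frame of dock between -0.027 and -0.007 m and y of spare in the frame of dock between -0.007 and 0.007 m and z of spare in the frame of dock between 0.008 and 0.015 m and angle between spare's own z axis and vertical below 0.12 rad) or (x of spare in the frame of dock between -0.027 and -0.007 m and y of spare in the frame of dock between 0.047 and 0.061 m and z of spare in the frame of dock between 0.008 and 0.015 m and angle between spare's own z axis and vertical below 0.12 rad) or (x of spare in the frame of dock between -0.027 and -0.007 m and y of spare in the frame of dock between 0.101 and 0.115 m and z of spare in the frame of dock between 0.008 and 0.015 m and angle between spare's own z axis and vertical below 0.12 rad)) and value of joint each of drawer0, drawer1, drawer2, drawer3, drawer4 below 0.004 m and value of joint each of feeler0, feeler1, feeler2, feeler3, feeler4 below 0.04 rad and linear speed of spare below 0.02 m/s); the robot touches nothing.
It fails at once if a bystander is moved by more than 25 mm (distance of any of mouse, mug, spool, flask, jar, driver from where it was at the start of the episode above 0.025 m).
It also fails if it takes over 72 s, if anything falls off the work surface, if the arm or the gripper's body presses on something with over 40 N, if the wrist force passes 120 N, or if a joint passes its speed limit or range.

### The arm

A 6-joint arm with a two-finger parallel gripper is mounted at the origin on the work surface. World frame = base frame: x ahead of the robot, y to its left, z up, the work surface at z = 0. Lengths are in mm, angles in rad, forces in N, time in s.
With the tool pointing down it reaches from about 350 to 775 mm from the base axis. Payload 7.3 kg.
Tool frame: the origin (TCP) lies at the very end of the fingers, on their centre line; the grasp point (between the pads) lies bot.grip_point_offset behind it (bot.grip_point_offset is the distance from the TCP to the grasp point, in mm); z points along the fingers, y is the line along which they close (so a half turn about z gives the same grasp; the last joint's range is limited). The gripper opens to 92 mm and grips with 3 to 60 N. Pads are 19 mm wide; open, the fingers measure 130 mm over their backs; the gripper's body (75 mm by 190 mm) begins 47 mm behind the grasp point.
Start: joints at [1.02, 0.342, 1.524, -0, 1.275, -0.146], TCP at [206.751, 482.596, 226.741] pointing down, gripper open.
Joint ranges: [-2.53, 2.53], [-0.77, 2.02], [0.04, 2.7], [-1, 4.14], [0.28, 2.66], [-3.11, 3.11]. Speed limits (rad/s): [2.57, 2.57, 3.14, 3.14, 3.14, 3.14].

### API

Orientations are given as [roll, pitch, yaw] about the fixed x, y, z axes, in that order (R = Rz(yaw) Ry(pitch) Rx(roll)).
In Python, from plant import bot gives the robot as it stands. The module is installed in compiled form; this text tells all that it offers.
- The arm moves only by the tool carry_out, never from a script. Its argument "plan" is a list of rows, each an object of numbers: "tx", "ty", "tz": the shift along the world's x, y, z in mm; "rx", "ry", "rz": the turn, a rotation vector about the world's x, y, z in rad. A call has 1 to 12 rows; each row shifts and turns the commanded pose from where the row before left it; what a row does not reach is not made up. A row lasts 1/10 s, in which the tool goes at most 50 mm and 8.59 degrees, less where a joint would pass 70% of its speed; a pose out of reach is approached as far as the arm can. A call with a gripper value outside its range is refused whole. "gripper" is the closure, from 0 (fully open) to 1 (shut), set as the call begins (left out, the last holds). The fingers move at their own pace and stop on an object; the grip force is fixed at half the most. Time passes only in rows, so rows that do not move let the fingers close. It gives the time, the measured TCP pose, the force, the opening and the grip force at its end, in the units of the state.
- bot.get_obs(): the state, without advancing time (a new reading comes with each control period).
- bot.capture(name): name is "scene" or "top" or "wrist"; returns the picture (480x640x3 uint8, red, green, blue); there is no depth.
- bot.camera_model(name): a dict with "camera_matrix" (3x3 intrinsics, pixels), "dist" ([k1, k2, p1, p2, k3] as OpenCV has them; the pictures are not rectified), "R" (3x3) and "t" (3): a world point X has camera coordinates R X + t. Camera axes: x right, y down, z forward; pixel columns grow to the right and rows downward; lengths in mm; the calibration is good to about 2 mm. A picture is of the moment at which its call begins: read the wrist's pose just before it. camera_model takes no time and is no camera call; for the wrist camera it gives the pose at the moment of the call.
- bot.close_job(): hands the job in; it is judged then, once.
The state is a dict: "time": time; "joint_positions": joint angles; "dq": joint speeds; "tau": joint torques, N m; "tool_pos": TCP position; "tcp_rot": TCP orientation; "contact_force": force on the tool from outside, world axes, zero at the start; "moment": the same for the moment, N m; "grip_width": finger opening in mm; "finger_force": force on a finger pad.
Only numpy, scipy, OpenCV 4.12 (cv2) and the standard library are available. Lean on these libraries where they do the work, as an engineer would, in place of code of your own. Each camera call takes 0.05 s, during which the arm holds its last target. There are 200 camera calls.

## Working session

There is one attempt and no reset: what is moved stays moved. The work goes in short steps, Python scripts to look and compute and a tool call to move; the robot and the scene stay as the last step left them, time stands still between calls to the robot, and variables do not carry over. Pictures are saved under pics/ and viewed, at most 10 in all, crops included, and the job is handed in when it is done.

Besides the shell and the picture viewer there is one more tool, called as a command line: name --argument value ..., lists and objects as JSON in quotes. carry_out: Moves the arm, as the interface text tells. Its arguments: {"type":"object","properties":{"plan":{"type":"array"},"gripper":{"type":"number"}},"required":["plan"]}

```bash
mkdir -p pics; cat > h.py <<'E'
import numpy as np, cv2
from plant import bot
def snap(n,f):
    m=bot.camera_model(n); im=bot.capture(n); cv2.imwrite(f'pics/{f}.png',im[:,:,::-1]); return m,im
def ray(m,uv,z):
    K=np.array(m['camera_matrix']);R=np.array(m['R']);t=np.array(m['t'])
    p=cv2.undistortPoints(np.array(uv,float).reshape(-1,1,2),K,np.array(m['dist'])).reshape(-1,2)
    d=np.c_[p,np.ones(len(p))]@R; c=-R.T@t
    return c+d*((z-c[2])/d[:,2])[:,None]
def proj(m,X):
    R=np.array(m['R']);t=np.array(m['t'])
    return cv2.projectPoints(np.array(X,float).reshape(-1,1,3),cv2.Rodrigues(R)[0],t,np.array(m['camera_matrix']),np.array(m['dist']))[0].reshape(-1,2)
E
python3 - <<'E'
from h import *
for n in('top','scene'):
    m,im=snap(n,n+'0'); R=np.array(m['R']); print(n,-R.T@np.array(m['t']),R[2])
print(bot.get_obs(),bot.grip_point_offset)
E
```

```text
top [ 365.02795238    4.38649977 1227.2338708 ] [ 0.17238924 -0.00113939 -0.98502825]
scene [1119.70005945 -845.52920815  838.79702531] [-0.43727166  0.6726608  -0.59692625]
{'time': 0.1, 'joint_positions': array([ 1.01999729e+00,  3.42677622e-01,  1.52493085e+00,  1.83924956e-05,
        1.27537279e+00, -1.45959504e-01]), 'dq': array([ 0.00079057, -0.00048583, -0.00305817, -0.0009319 , -0.00130566,
        0.00017167]), 'tau': array([ 1.02343649e-03, -4.32004845e+01, -2.44693708e+01,  7.17431470e-02,
        5.28009573e-02, -5.50246671e-05]), 'tool_pos': array([206.54763208, 482.27265038, 226.09842835]), 'tcp_rot': array([-3.14022137e+00, -2.19363131e-04,  2.73674760e+00]), 'contact_force': array([1.45082835, 0.89620559, 0.10204295]), 'moment': array([ 0.00164921, -0.02960483,  0.05583841]), 'finger_force': 0.0, 'grip_width': 91.45978413994015} 18.8
```

View pics/top0.png

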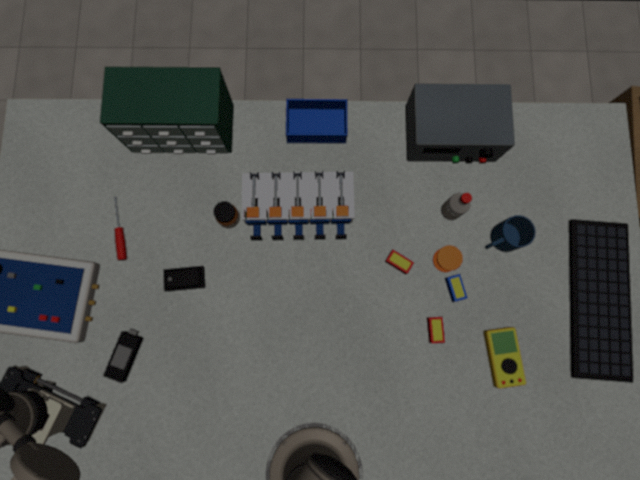

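View pics/scene0.png

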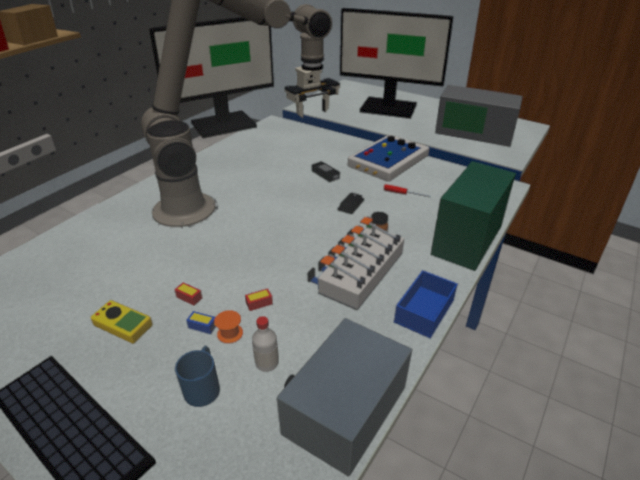

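Top view: the dock's five orange pads are at about (253..342, 212). The blue spare is at about (457,288), between the orange spool (448,258) and the red look-alikes at (400,261) and (436,330).

```bash
cat > m0.py <<'E'
from h import *
m=bot.camera_model('top'); im=cv2.imread('pics/top0.png'); hsv=cv2.cvtColor(im,cv2.COLOR_BGR2HSV)
def blobs(mask,box,mn):
    x0,y0,x1,y1=box; k=np.zeros_like(mask); k[y0:y1,x0:x1]=mask[y0:y1,x0:x1]
    n,l,s,c=cv2.connectedComponentsWithStats(k); return [(c[i],s[i,4],cv2.minAreaRect(np.argwhere(l==i)[:,::-1].astype(np.float32))) for i in range(1,n) if s[i,4]>=mn]
b=blobs(cv2.inRange(hsv,(5,130,90),(18,255,255)),(240,195,360,225),40)
b.sort(key=lambda q:-q[0][0]); 
P=ray(m,[q[0] for q in b],97); print([q[1] for q in b],P.round(1))
d=P[-1]-P[0]; print('yaw',np.arctan2(-d[0],d[1]),'span',np.hypot(*d[:2]))
for q in blobs(cv2.inRange(hsv,(22,120,90),(35,255,255)),(380,240,480,350),20):
    X=ray(m,[q[0]],30)[0]; r=ray(m,cv2.boxPoints(q[2]),30); e=r[1]-r[0],r[2]-r[1]
    print(q[0],q[1],X.round(1),[(np.hypot(*v[:2]).round(1),np.arctan2(v[1],v[0]).round(3)) for v in e])
E
python3 m0.py
```

```text
[np.int32(107), np.int32(100), np.int32(104), np.int32(108), np.int32(113)] [[621.6 -62.6  97. ]
 [620.8  -8.7  97. ]
 [620.3  45.7  97. ]
 [617.9  99.   97. ]
 [617.2 152.9  97. ]]
yaw 0.020210403951908668 span 215.46131388220684
[399.74683544 260.82911392] 158 [ 508.6 -211.1   30. ] [(np.float64(20.6), np.float64(-0.569)), (np.float64(48.2), np.float64(-2.134))]
[457.16911765 287.11764706] 136 [ 443.7 -352.6   30. ] [(np.float64(18.4), np.float64(-1.271)), (np.float64(45.5), np.float64(-2.883))]
[436.73372781 329.52662722] 169 [ 339.9 -297.8   30. ] [(np.float64(20.7), np.float64(-1.467)), (np.float64(48.2), np.float64(-3.078))]
```

carry_out --plan '[{"tx":34,"ty":-27.5,"tz":-9,"rz":0.0354},{"tx":34,"ty":-27.5,"tz":-9,"rz":0.0354},{"tx":34,"ty":-27.5,"tz":-9,"rz":0.0354},{"tx":34,"ty":-27.5,"tz":-9,"rz":0.0354},{"tx":34,"ty":-27.5,"tz":-9,"rz":0.0354},{"tx":34,"ty":-27.5,"tz":-9,"rz":0.0354},{"tx":34,"ty":-27.5,"tz":-9,"rz":0.0354},{"tx":34,"ty":-27.5,"tz":-9,"rz":0.0354},{"tx":34,"ty":-27.5,"tz":-9,"rz":0.0354},{"tx":34,"ty":-27.5,"tz":-9,"rz":0.0354},{"tx":34,"ty":-27.5,"tz":-9,"rz":0.0354},{"tx":34,"ty":-27.5,"tz":-9,"rz":0.0354}]' --gripper 1

```text
invalid input at $.plan[0]: expected keys tx, ty, tz, rx, ry, rz
```

carry_out --plan '[{},{}]'

```text
invalid input at $.plan[0]: expected keys tx, ty, tz, rx, ry, rz
```

All six keys are needed in every row.

carry_out --plan '[{"tx":34,"ty":-27.5,"tz":-9,"rx":0,"ry":0,"rz":0.0354},{"tx":34,"ty":-27.5,"tz":-9,"rx":0,"ry":0,"rz":0.0354},{"tx":34,"ty":-27.5,"tz":-9,"rx":0,"ry":0,"rz":0.0354},{"tx":34,"ty":-27.5,"tz":-9,"rx":0,"ry":0,"rz":0.0354},{"tx":34,"ty":-27.5,"tz":-9,"rx":0,"ry":0,"rz":0.0354},{"tx":34,"ty":-27.5,"tz":-9,"rx":0,"ry":0,"rz":0.0354},{"tx":34,"ty":-27.5,"tz":-9,"rx":0,"ry":0,"rz":0.0354},{"tx":34,"ty":-27.5,"tz":-9,"rx":0,"ry":0,"rz":0.0354},{"tx":34,"ty":-27.5,"tz":-9,"rx":0,"ry":0,"rz":0.0354},{"tx":34,"ty":-27.5,"tz":-9,"rx":0,"ry":0,"rz":0.0354},{"tx":34,"ty":-27.5,"tz":-9,"rx":0,"ry":0,"rz":0.0354},{"tx":34,"ty":-27.5,"tz":-9,"rx":0,"ry":0,"rz":0.0354}]' --gripper 1

```text
time: 1.3
tool_pos: [615.7, 151.2, 117.9]
tcp_rot: [3.141, -0.001, -3.12]
contact_force: [1.1, 1.4, -0.6]
grip_width: 1.9
finger_force: 0.0
```

carry_out --plan '[{"tx":0,"ty":0,"tz":0,"rx":0,"ry":0,"rz":0},{"tx":0,"ty":0,"tz":0,"rx":0,"ry":0,"rz":0},{"tx":0,"ty":0,"tz":0,"rx":0,"ry":0,"rz":0}]'

```text
time: 1.6
tool_pos: [613.8, 153.4, 118.6]
tcp_rot: [3.141, -0.001, -3.121]
contact_force: [0.1, -0.3, 1.0]
grip_width: 0.3
finger_force: 0.0
```

carry_out --plan '[{"tx":0.5,"ty":0,"tz":-12,"rx":0,"ry":0,"rz":0},{"tx":0.5,"ty":0,"tz":-8,"rx":0,"ry":0,"rz":0},{"tx":0.5,"ty":0,"tz":-5,"rx":0,"ry":0,"rz":0},{"tx":0,"ty":0,"tz":-4,"rx":0,"ry":0,"rz":0},{"tx":0,"ty":0,"tz":-3,"rx":0,"ry":0,"rz":0},{"tx":0,"ty":0,"tz":0,"rx":0,"ry":0,"rz":0},{"tx":0,"ty":0,"tz":0,"rx":0,"ry":0,"rz":0}]'

```text
time: 2.3
tool_pos: [615.6, 153.1, 89.2]
tcp_rot: [3.141, 0.0, -3.121]
contact_force: [-8.3, 0.3, 17.6]
grip_width: 0.3
finger_force: 8.9
```

Bay 4 is occupied: the pad stopped at z≈89 with 18 N. Next is bay 3.

carry_out --plan '[{"tx":0,"ty":0,"tz":25,"rx":0,"ry":0,"rz":0},{"tx":0.5,"ty":-27,"tz":7,"rx":0,"ry":0,"rz":0},{"tx":0.5,"ty":-27,"tz":0,"rx":0,"ry":0,"rz":0},{"tx":0,"ty":0,"tz":0,"rx":0,"ry":0,"rz":0},{"tx":0,"ty":0,"tz":-12,"rx":0,"ry":0,"rz":0},{"tx":0,"ty":0,"tz":-8,"rx":0,"ry":0,"rz":0},{"tx":0,"ty":0,"tz":-6,"rx":0,"ry":0,"rz":0},{"tx":0,"ty":0,"tz":-3,"rx":0,"ry":0,"rz":0},{"tx":0,"ty":0,"tz":-3,"rx":0,"ry":0,"rz":0},{"tx":0,"ty":0,"tz":0,"rx":0,"ry":0,"rz":0},{"tx":0,"ty":0,"tz":0,"rx":0,"ry":0,"rz":0}]'

```text
time: 3.4
tool_pos: [616.3, 99.5, 89.0]
tcp_rot: [3.141, -0.001, -3.12]
contact_force: [-10.8, 0.2, 19.6]
grip_width: 0.3
finger_force: 10.2
```

Bay 3 is occupied too. Next is bay 2.

carry_out --plan '[{"tx":0,"ty":0,"tz":25,"rx":0,"ry":0,"rz":0},{"tx":0.5,"ty":-27,"tz":7,"rx":0,"ry":0,"rz":0},{"tx":0.5,"ty":-27,"tz":0,"rx":0,"ry":0,"rz":0},{"tx":0,"ty":0,"tz":0,"rx":0,"ry":0,"rz":0},{"tx":0,"ty":0,"tz":-12,"rx":0,"ry":0,"rz":0},{"tx":0,"ty":0,"tz":-8,"rx":0,"ry":0,"rz":0},{"tx":0,"ty":0,"tz":-6,"rx":0,"ry":0,"rz":0},{"tx":0,"ty":0,"tz":-3,"rx":0,"ry":0,"rz":0},{"tx":0,"ty":0,"tz":-3,"rx":0,"ry":0,"rz":0},{"tx":0,"ty":0,"tz":0,"rx":0,"ry":0,"rz":0},{"tx":0,"ty":0,"tz":0,"rx":0,"ry":0,"rz":0}]'

```text
time: 4.5
tool_pos: [617.4, 45.7, 89.0]
tcp_rot: [3.141, -0.001, -3.12]
contact_force: [-11.3, 1.0, 19.5]
grip_width: 0.3
finger_force: 10.3
```

carry_out --plan '[{"tx":0,"ty":0,"tz":25,"rx":0,"ry":0,"rz":0},{"tx":0.5,"ty":-27,"tz":7,"rx":0,"ry":0,"rz":0},{"tx":0.5,"ty":-27,"tz":0,"rx":0,"ry":0,"rz":0},{"tx":0,"ty":0,"tz":0,"rx":0,"ry":0,"rz":0},{"tx":0,"ty":0,"tz":-12,"rx":0,"ry":0,"rz":0},{"tx":0,"ty":0,"tz":-8,"rx":0,"ry":0,"rz":0},{"tx":0,"ty":0,"tz":-6,"rx":0,"ry":0,"rz":0},{"tx":0,"ty":0,"tz":-3,"rx":0,"ry":0,"rz":0},{"tx":0,"ty":0,"tz":-3,"rx":0,"ry":0,"rz":0},{"tx":0,"ty":0,"tz":0,"rx":0,"ry":0,"rz":0},{"tx":0,"ty":0,"tz":0,"rx":0,"ry":0,"rz":0}]'

```text
time: 5.6
tool_pos: [618.4, -8.3, 89.0]
tcp_rot: [3.141, -0.001, -3.12]
contact_force: [-10.9, 1.4, 20.1]
grip_width: 0.3
finger_force: 10.2
```

Bays 1 to 4 are all occupied, so bay 0 should be empty. I'll press it down to about z=67.

carry_out --plan '[{"tx":0,"ty":0,"tz":25,"rx":0,"ry":0,"rz":0},{"tx":0.5,"ty":-27,"tz":7,"rx":0,"ry":0,"rz":0},{"tx":0.5,"ty":-27,"tz":0,"rx":0,"ry":0,"rz":0},{"tx":0,"ty":0,"tz":0,"rx":0,"ry":0,"rz":0},{"tx":0,"ty":0,"tz":-12,"rx":0,"ry":0,"rz":0},{"tx":0,"ty":0,"tz":-8,"rx":0,"ry":0,"rz":0},{"tx":0,"ty":0,"tz":-6,"rx":0,"ry":0,"rz":0},{"tx":0,"ty":0,"tz":-3,"rx":0,"ry":0,"rz":0},{"tx":0,"ty":0,"tz":-3,"rx":0,"ry":0,"rz":0},{"tx":0,"ty":0,"tz":0,"rx":0,"ry":0,"rz":0},{"tx":0,"ty":0,"tz":0,"rx":0,"ry":0,"rz":0}]'

```text
time: 6.7
tool_pos: [620.5, -63.2, 87.0]
tcp_rot: [3.141, 0.001, -3.121]
contact_force: [-0.4, 1.0, 1.9]
grip_width: 0.4
finger_force: 0.7
```

Only 2 N at z=87, so bay 0 is empty. Pressing on to the end stop.

carry_out --plan '[{"tx":0,"ty":0,"tz":-7,"rx":0,"ry":0,"rz":0},{"tx":0,"ty":0,"tz":-7,"rx":0,"ry":0,"rz":0},{"tx":0,"ty":0,"tz":-4,"rx":0,"ry":0,"rz":0},{"tx":0,"ty":0,"tz":-3,"rx":0,"ry":0,"rz":0},{"tx":0,"ty":0,"tz":-1,"rx":0,"ry":0,"rz":0},{"tx":0,"ty":0,"tz":0,"rx":0,"ry":0,"rz":0},{"tx":0,"ty":0,"tz":0,"rx":0,"ry":0,"rz":0}]'

```text
time: 7.4
tool_pos: [620.5, -63.6, 66.5]
tcp_rot: [-3.141, 0.001, -3.122]
contact_force: [-5.9, 0.3, 15.5]
grip_width: 0.6
finger_force: 8.0
```

carry_out --plan '[{"tx":0,"ty":0,"tz":30,"rx":0,"ry":0,"rz":0},{"tx":0,"ty":0,"tz":30,"rx":0,"ry":0,"rz":0},{"tx":-15,"ty":0,"tz":0,"rx":0,"ry":0,"rz":0},{"tx":-15,"ty":0,"tz":0,"rx":0,"ry":0,"rz":0},{"tx":0,"ty":0,"tz":0,"rx":0,"ry":0,"rz":0},{"tx":0,"ty":0,"tz":-25,"rx":0,"ry":0,"rz":0},{"tx":0,"ty":0,"tz":-25,"rx":0,"ry":0,"rz":0},{"tx":0,"ty":0,"tz":-20,"rx":0,"ry":0,"rz":0},{"tx":0,"ty":0,"tz":-12,"rx":0,"ry":0,"rz":0},{"tx":0,"ty":0,"tz":-10,"rx":0,"ry":0,"rz":0},{"tx":0,"ty":0,"tz":0,"rx":0,"ry":0,"rz":0},{"tx":0,"ty":0,"tz":0,"rx":0,"ry":0,"rz":0}]'

```text
time: 8.6
tool_pos: [590.8, -63.5, 33.2]
tcp_rot: [-3.142, 0.001, -3.122]
contact_force: [0.0, 0.1, -0.1]
grip_width: 0.2
finger_force: 0.0
```

carry_out --plan '[{"tx":-8,"ty":0,"tz":0,"rx":0,"ry":0,"rz":0},{"tx":-12,"ty":-0.2,"tz":0,"rx":0,"ry":0,"rz":0},{"tx":-12,"ty":-0.2,"tz":0,"rx":0,"ry":0,"rz":0},{"tx":-12,"ty":-0.2,"tz":-5,"rx":0,"ry":0,"rz":0},{"tx":-12,"ty":-0.2,"tz":-4,"rx":0,"ry":0,"rz":0},{"tx":-12,"ty":-0.2,"tz":0,"rx":0,"ry":0,"rz":0},{"tx":-12,"ty":-0.2,"tz":0,"rx":0,"ry":0,"rz":0},{"tx":-12,"ty":-0.2,"tz":0,"rx":0,"ry":0,"rz":0},{"tx":0,"ty":0,"tz":0,"rx":0,"ry":0,"rz":0},{"tx":0,"ty":0,"tz":0,"rx":0,"ry":0,"rz":0}]'

```text
time: 9.6
tool_pos: [498.7, -65.0, 24.5]
tcp_rot: [-3.141, 0.001, -3.122]
contact_force: [-0.2, -0.3, 1.1]
grip_width: 0.5
finger_force: 0.0
```

carry_out --plan '[{"tx":0,"ty":0,"tz":40,"rx":0,"ry":0,"rz":0},{"tx":0,"ty":0,"tz":45,"rx":0,"ry":0,"rz":0},{"tx":0,"ty":0,"tz":45,"rx":0,"ry":0,"rz":0},{"tx":0,"ty":0,"tz":45,"rx":0,"ry":0,"rz":0},{"tx":0,"ty":0,"tz":0,"rx":0,"ry":0,"rz":0},{"tx":0,"ty":0,"tz":0,"rx":0,"ry":0,"rz":0}]'

```text
time: 10.2
tool_pos: [499.0, -64.9, 199.9]
tcp_rot: [-3.141, 0.003, -3.121]
contact_force: [-0.4, -0.0, -0.6]
grip_width: 0.5
finger_force: 0.0
```

```bash
python3 - <<'E'
from h import *
import pickle
m,im=snap('wrist','w1'); pickle.dump(m,open('w1.pkl','wb'))
R=np.array(m['R']); print(-R.T@np.array(m['t']),R[2],bot.get_obs()['tool_pos'])
# predicted points, dock origin (665.4,46.4), yaw .02
c,s=np.cos(.02),np.sin(.02)
D=lambda x,y,z:(665.3+c*x-s*y,46.6+s*x+c*y,z)
for j in(.086,):
  print(proj(m,[D(-17-j*1e3+a,-108+b,18) for a,b in((-38,-20.5),(-38,20.5),(38,-20.5),(38,20.5))]+[D(-96-j*1e3,-108,40)]).round(0))
E
```

```text
[419.95189121 -66.81509111 359.20078119] [ 0.29656275  0.00332612 -0.95500758] [498.17195461 -64.64654195 198.45688529]
[[302. 244.]
 [341. 244.]
 [303. 309.]
 [340. 309.]
 [322. 211.]]
```

View pics/w1.png

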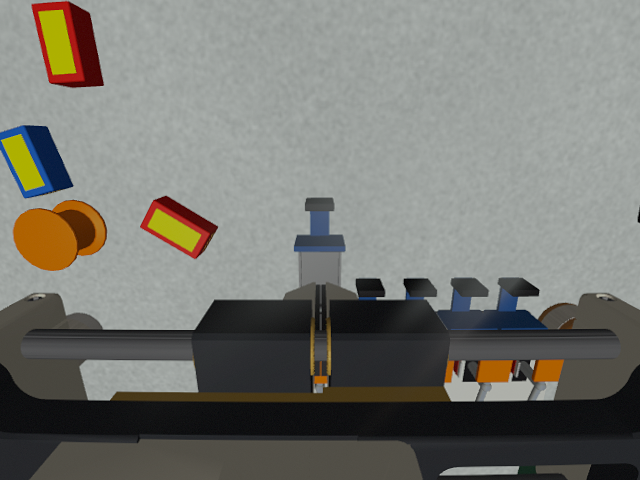

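Wrist view: drawer 0 is out, with its tab at about (319,202), its front at (319,243) and the tray at columns 300-341. The spare is fully visible at about (33,160) and the spool is at (60,235). I'll measure the drawer's lateral position and the spare more exactly.

```bash
python3 - <<'E'
from h import *
import pickle
m=pickle.load(open('w1.pkl','rb')); im=cv2.imread('pics/w1.png'); hsv=cv2.cvtColor(im,cv2.COLOR_BGR2HSV)
t=np.array([498.6,-64.8,199]); print('tcp px',proj(m,[t,t+[0,0,10]]))
g=cv2.cvtColor(im,cv2.COLOR_BGR2GRAY).astype(float)
def edges(r,a,b):
    x=g[r-1:r+2,a:b].mean(0); d=np.abs(np.diff(x)); i=[k for k in range(1,len(d)-1) if d[k]>12 and d[k]>=d[k-1] and d[k]>d[k+1]]
    return [(a+k+.5,int(d[k])) for k in i]
for r in(200,204,208,225,240,246,265,275): print(r,edges(r,285,355))
print(g[190:260,310].astype(int)); 
k=cv2.inRange(hsv,(22,150,90),(35,255,255)); k[:,90:]=0;k[:110]=0;k[220:]=0
p=np.argwhere(k>0)[:,::-1].astype(np.float32)
b=cv2.boxPoints(cv2.minAreaRect(p)); r=ray(m,b,30); e=r[1]-r[0],r[2]-r[1]
print(b,r.mean(0),[(np.hypot(*v[:2]).round(1),np.arctan2(v[1],v[0]).round(3)) for v in e])
for u,z in(((319.5,207),40),((319.5,240),49)): print(ray(m,[u],z))
E
```

```text
tcp px [[321.93218971 296.61199215]
 [321.97835942 305.60296785]]
200 [(305.5, 85), (332.5, 43)]
204 [(304.5, 85), (333.5, 42)]
208 [(304.5, 77), (333.5, 40)]
225 [(309.5, 44), (328.5, 39)]
240 [(295.5, 55), (343.5, 48)]
246 [(293.5, 82), (344.5, 42)]
265 [(298.5, 22), (301.5, 26), (340.5, 20)]
275 [(298.5, 36), (301.5, 25), (340.5, 30)]
[158 157 156 157 157 161 165 135  78  60  63  64  64  66  74  75  74  75
  75  74  70  88  97  94 108 116 113 112 111 111 112 111 113 113 113 113
 111 110 111 112 113 112 112 113 100  75  64  64  64  63  64  64  63  61
  62  61  73  80  79  79  79  90 115 124 123 123 123 122 122 123]
[[  1.000001 140.      ]
 [ 19.339415 131.44162 ]
 [ 43.916065 184.10587 ]
 [ 25.57665  192.66425 ]] [ 445.1767531  -356.98085882   30.        ] [(np.float64(21.7), np.float64(1.945)), (np.float64(51.4), np.float64(0.264))]
[[482.01454257 -67.11623755  40.        ]]
[[512.38537372 -66.5043908   49.        ]]
```

carry_out --plan '[{"tx":-7.9,"ty":-36.7,"tz":-8,"rx":0,"ry":0,"rz":0.0302},{"tx":-7.9,"ty":-36.7,"tz":-8,"rx":0,"ry":0,"rz":0.0302},{"tx":-7.9,"ty":-36.7,"tz":-8,"rx":0,"ry":0,"rz":0.0302},{"tx":-7.9,"ty":-36.7,"tz":-8,"rx":0,"ry":0,"rz":0.0302},{"tx":-7.9,"ty":-36.7,"tz":-8,"rx":0,"ry":0,"rz":0.0302},{"tx":-7.9,"ty":-36.7,"tz":-8,"rx":0,"ry":0,"rz":0.0302},{"tx":-7.9,"ty":-36.7,"tz":-8,"rx":0,"ry":0,"rz":0.0302},{"tx":-7.9,"ty":-36.7,"tz":-8,"rx":0,"ry":0,"rz":0.0302},{"tx":0,"ty":0,"tz":0,"rx":0,"ry":0,"rz":0},{"tx":0,"ty":0,"tz":0,"rx":0,"ry":0,"rz":0}]' --gripper 0

```text
time: 11.25
tool_pos: [434.1, -358.0, 132.7]
tcp_rot: [3.138, -0.002, -2.882]
contact_force: [0.5, 0.1, 0.4]
grip_width: 76.0
finger_force: 0.0
```

```bash
python3 - <<'E'
from h import *
o=bot.get_obs(); m,im=snap('wrist','w2'); im=im[:,:,::-1].copy(); hsv=cv2.cvtColor(im,cv2.COLOR_BGR2HSV)
k=cv2.inRange(hsv,(22,150,90),(35,255,255)); n,l,s,c=cv2.connectedComponentsWithStats(k)
for i in range(1,n):
    if s[i,4]<200: continue
    p=np.argwhere(l==i)[:,::-1].astype(np.float32); b=cv2.boxPoints(cv2.minAreaRect(p)); r=ray(m,b,30); e=r[1]-r[0],r[2]-r[1]
    print(c[i],r.mean(0).round(1),[(np.hypot(*v[:2]).round(1),np.arctan2(v[1],v[0]).round(3)) for v in e])
print(o['tool_pos'],o['tcp_rot'],o['grip_width'],proj(m,[o['tool_pos']]))
E
```

```text
[231.40343348  60.14960147] [ 317.1 -458.8   30. ] [(np.float64(64.4), np.float64(-2.999)), (np.float64(73.2), np.float64(1.821))]
[428.71255673 145.02622289] [ 341.  -299.1   30. ] [(np.float64(50.1), np.float64(-3.081)), (np.float64(22.2), np.float64(1.597))]
[321.60096154 255.89491758] [ 446.1 -354.5   30. ] [(np.float64(20.1), np.float64(1.829)), (np.float64(48.8), np.float64(0.271))]
[ 434.06841465 -358.01527191  132.65124923] [ 3.13759657e+00 -1.64981476e-03 -2.88213978e+00] 75.96464922860746 [[322.18335515 298.50854235]]
```

View pics/w2.png

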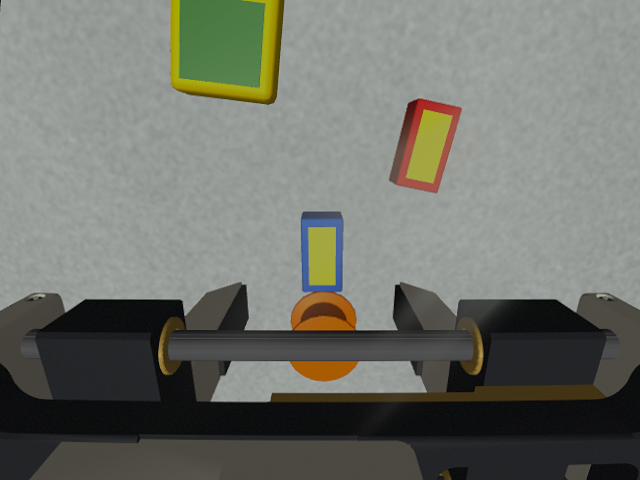

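The spare is centred between the open fingers at (322,252) and well aligned, and the spool ahead stays clear. Descending to grasp.

carry_out --plan '[{"tx":1,"ty":0,"tz":-30,"rx":0,"ry":0,"rz":0.01},{"tx":1,"ty":0.3,"tz":-30,"rx":0,"ry":0,"rz":0},{"tx":0,"ty":0,"tz":-30,"rx":0,"ry":0,"rz":0},{"tx":0,"ty":0,"tz":-20,"rx":0,"ry":0,"rz":0},{"tx":0,"ty":0,"tz":-12,"rx":0,"ry":0,"rz":0},{"tx":0,"ty":0,"tz":0,"rx":0,"ry":0,"rz":0},{"tx":0,"ty":0,"tz":0,"rx":0,"ry":0,"rz":0}]' --gripper 0

```text
time: 12.0
tool_pos: [437.7, -357.9, 13.5]
tcp_rot: [-3.141, 0.0, -2.869]
contact_force: [0.6, -0.0, 0.3]
grip_width: 91.5
finger_force: 0.0
```

carry_out --plan '[{"tx":0,"ty":0,"tz":0,"rx":0,"ry":0,"rz":0},{"tx":0,"ty":0,"tz":0,"rx":0,"ry":0,"rz":0},{"tx":0,"ty":0,"tz":0,"rx":0,"ry":0,"rz":0},{"tx":0,"ty":0,"tz":0,"rx":0,"ry":0,"rz":0},{"tx":0,"ty":0,"tz":0,"rx":0,"ry":0,"rz":0},{"tx":0,"ty":0,"tz":0,"rx":0,"ry":0,"rz":0},{"tx":0,"ty":0,"tz":0,"rx":0,"ry":0,"rz":0},{"tx":0,"ty":0,"tz":0,"rx":0,"ry":0,"rz":0},{"tx":0,"ty":0,"tz":0,"rx":0,"ry":0,"rz":0}]' --gripper 1

```text
time: 12.9
tool_pos: [436.9, -357.9, 12.7]
tcp_rot: [3.141, -0.0, -2.87]
contact_force: [-0.6, 0.8, 0.3]
grip_width: 33.6
finger_force: 30.0
```

Gripped: the opening reads 33.6 mm for a 34 mm width. Lifting and carrying it to above the tray.

carry_out --plan '[{"tx":0,"ty":0,"tz":20,"rx":0,"ry":0,"rz":0},{"tx":0,"ty":0,"tz":35,"rx":0,"ry":0,"rz":0},{"tx":0,"ty":0,"tz":35,"rx":0,"ry":0,"rz":0},{"tx":13.1,"ty":32.6,"tz":0,"rx":0,"ry":0,"rz":-0.028},{"tx":13.1,"ty":32.6,"tz":0,"rx":0,"ry":0,"rz":-0.028},{"tx":13.1,"ty":32.6,"tz":0,"rx":0,"ry":0,"rz":-0.028},{"tx":13.1,"ty":32.6,"tz":0,"rx":0,"ry":0,"rz":-0.028},{"tx":13.1,"ty":32.6,"tz":0,"rx":0,"ry":0,"rz":-0.028},{"tx":13.1,"ty":32.6,"tz":0,"rx":0,"ry":0,"rz":-0.028},{"tx":13.1,"ty":32.6,"tz":0,"rx":0,"ry":0,"rz":-0.028},{"tx":13.1,"ty":32.6,"tz":0,"rx":0,"ry":0,"rz":-0.028},{"tx":13.1,"ty":32.6,"tz":0,"rx":0,"ry":0,"rz":-0.028}]'

```text
time: 14.1
tool_pos: [555.2, -63.3, 102.6]
tcp_rot: [3.142, -0.0, -3.123]
contact_force: [0.4, -0.3, -0.8]
grip_width: 33.5
finger_force: 30.0
```

carry_out --plan '[{"tx":0,"ty":0,"tz":-20,"rx":0,"ry":0,"rz":0},{"tx":0,"ty":0,"tz":0,"rx":0,"ry":0,"rz":0},{"tx":0,"ty":0,"tz":0,"rx":0,"ry":0,"rz":0},{"tx":0,"ty":0,"tz":0,"rx":0,"ry":0,"rz":0}]'

```text
time: 14.5
tool_pos: [555.1, -65.5, 83.3]
tcp_rot: [-3.141, 0.001, -3.123]
contact_force: [-0.5, -0.0, -0.5]
grip_width: 33.5
finger_force: 30.0
```

```bash
python3 - <<'E'
from h import *
o=bot.get_obs(); m,im=snap('wrist','w3'); cv2.imwrite('pics/w3c.png',cv2.resize(im[140:340,220:420,::-1],None,fx=3,fy=3,interpolation=cv2.INTER_CUBIC))
print(o['tool_pos'],o['tcp_rot'],o['grip_width'],proj(m,[o['tool_pos']]))
import pickle; pickle.dump(m,open('w3.pkl','wb'))
E
```

```text
[555.07477293 -65.48472109  83.29985097] [-3.14145174e+00  5.73798227e-04 -3.12300899e+00] 33.54397170175055 [[321.82954229 298.01769165]]
```

View pics/w3c.png

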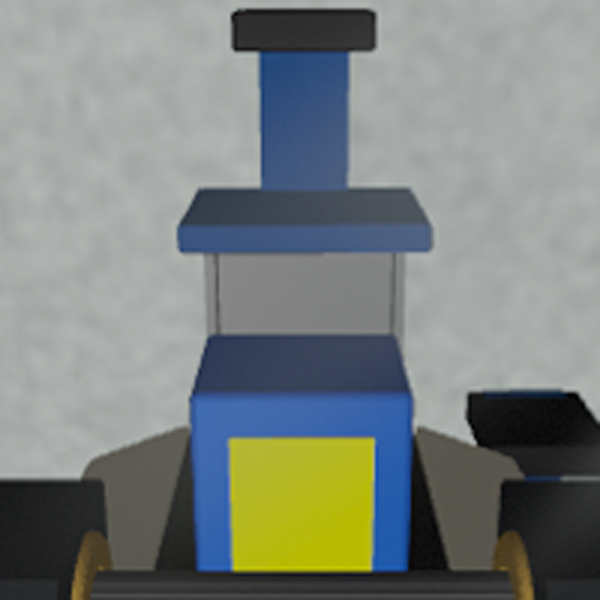

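```bash
python3 - <<'E'
from h import *
import pickle
m=pickle.load(open('w3.pkl','rb'))
f=lambda u,v,z:ray(m,[(220+u/3,140+v/3)],z)[0].round(1)
print('front outer',f(305,225,49),'inner',f(305,251,49),'mod bottom',f(303.5,337,70.6),'mod top',f(301.5,394,100.6),'tab',f(304,50,40))
print([f(u,225,49)[1] for u in(178,432)],[f(u,336,70.6)[1] for u in(209,398)],[f(u,394,100.6)[1] for u in(190,413)])
E
```

```text
front outer [518.4 -66.2  49. ] inner [523.6 -66.1  49. ] mod bottom [534.2 -66.2  70.6] mod top [533.2 -66.6 100.6] tab [485.5 -67.   40. ]
[np.float64(-91.0), np.float64(-41.4)] [np.float64(-83.2), np.float64(-49.2)] [np.float64(-83.4), np.float64(-49.7)]
```

carry_out --plan '[{"tx":-4,"ty":0.5,"tz":-5,"rx":0,"ry":0,"rz":0},{"tx":0,"ty":0,"tz":-15,"rx":0,"ry":0,"rz":0},{"tx":0,"ty":0,"tz":-12,"rx":0,"ry":0,"rz":0},{"tx":0,"ty":0,"tz":-10,"rx":0,"ry":0,"rz":0},{"tx":0,"ty":0,"tz":-8,"rx":0,"ry":0,"rz":0},{"tx":0,"ty":0,"tz":-5,"rx":0,"ry":0,"rz":0},{"tx":0,"ty":0,"tz":-3,"rx":0,"ry":0,"rz":0},{"tx":0,"ty":0,"tz":0,"rx":0,"ry":0,"rz":0},{"tx":0,"ty":0,"tz":0,"rx":0,"ry":0,"rz":0}]'

```text
time: 15.45
tool_pos: [551.2, -64.2, 25.0]
tcp_rot: [-3.142, 0.001, -3.122]
contact_force: [0.4, -0.8, -1.4]
grip_width: 33.8
finger_force: 30.0
```

carry_out --plan '[{"tx":0,"ty":0,"tz":-1,"rx":0,"ry":0,"rz":0},{"tx":0,"ty":0,"tz":0,"rx":0,"ry":0,"rz":0}]'

```text
time: 15.65
tool_pos: [551.1, -64.2, 23.9]
tcp_rot: [-3.142, 0.0, -3.122]
contact_force: [-0.6, 0.8, -0.5]
grip_width: 33.8
finger_force: 30.0
```

carry_out --plan '[{"tx":0,"ty":0,"tz":0,"rx":0,"ry":0,"rz":0},{"tx":0,"ty":0,"tz":0,"rx":0,"ry":0,"rz":0},{"tx":0,"ty":0,"tz":0,"rx":0,"ry":0,"rz":0},{"tx":0,"ty":0,"tz":0,"rx":0,"ry":0,"rz":0},{"tx":0,"ty":0,"tz":8,"rx":0,"ry":0,"rz":0},{"tx":0,"ty":0,"tz":25,"rx":0,"ry":0,"rz":0},{"tx":0,"ty":0,"tz":35,"rx":0,"ry":0,"rz":0},{"tx":-20,"ty":0,"tz":45,"rx":0,"ry":0,"rz":0},{"tx":-40,"ty":0,"tz":20,"rx":0,"ry":0,"rz":0},{"tx":0,"ty":0,"tz":0,"rx":0,"ry":0,"rz":0},{"tx":0,"ty":0,"tz":0,"rx":0,"ry":0,"rz":0}]' --gripper 0.5

```text
time: 16.75
tool_pos: [491.2, -64.3, 157.9]
tcp_rot: [-3.141, 0.002, -3.122]
contact_force: [0.6, 0.7, 0.4]
grip_width: 45.6
finger_force: 0.0
```

```bash
python3 - <<'E'
from h import *
m,im=snap('wrist','w4'); cv2.imwrite('pics/w4c.png',cv2.resize(im[150:350,220:420,::-1],None,fx=3,fy=3,interpolation=cv2.INTER_CUBIC))
o=bot.get_obs();print(o['tool_pos'],o['grip_width'],proj(m,[o['tool_pos']]))
import pickle; pickle.dump(m,open('w4.pkl','wb'))
E
```

```text
[491.44203955 -64.32966346 157.06647028] 46.102336306981066 [[321.76445745 297.85113731]]
```

View pics/w4c.png

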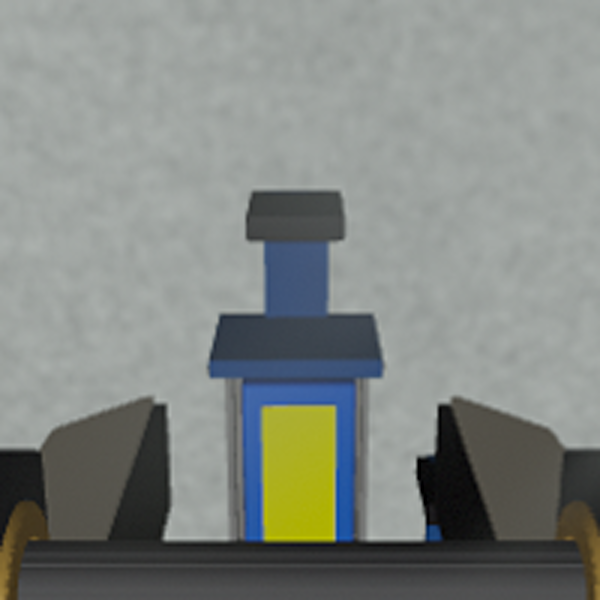

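The module lies flat and centred between the tray walls at crop columns 243-354. Next I'll push the drawer home from the tab's outer face.

carry_out --plan '[{"tx":-18,"ty":-1,"tz":0,"rx":0,"ry":0,"rz":0},{"tx":-18,"ty":-1,"tz":0,"rx":0,"ry":0,"rz":0},{"tx":0,"ty":0,"tz":-40,"rx":0,"ry":0,"rz":0},{"tx":0,"ty":0,"tz":-40,"rx":0,"ry":0,"rz":0},{"tx":0,"ty":0,"tz":-35,"rx":0,"ry":0,"rz":0},{"tx":0,"ty":0,"tz":-16,"rx":0,"ry":0,"rz":0},{"tx":0,"ty":0,"tz":0,"rx":0,"ry":0,"rz":0},{"tx":0,"ty":0,"tz":0,"rx":0,"ry":0,"rz":0}]' --gripper 1

```text
time: 17.6
tool_pos: [455.4, -66.2, 25.2]
tcp_rot: [3.141, -0.001, -3.122]
contact_force: [0.2, 0.2, -0.6]
grip_width: 0.8
finger_force: 0.0
```

carry_out --plan '[{"tx":8,"ty":0.1,"tz":0,"rx":0,"ry":0,"rz":0},{"tx":6,"ty":0.1,"tz":0,"rx":0,"ry":0,"rz":0},{"tx":6,"ty":0.1,"tz":0,"rx":0,"ry":0,"rz":0},{"tx":8,"ty":0.2,"tz":0,"rx":0,"ry":0,"rz":0},{"tx":10,"ty":0.2,"tz":0,"rx":0,"ry":0,"rz":0},{"tx":10,"ty":0.2,"tz":0,"rx":0,"ry":0,"rz":0},{"tx":10,"ty":0.2,"tz":0,"rx":0,"ry":0,"rz":0},{"tx":10,"ty":0.2,"tz":0,"rx":0,"ry":0,"rz":0},{"tx":10,"ty":0.2,"tz":0,"rx":0,"ry":0,"rz":0},{"tx":8,"ty":0.2,"tz":0,"rx":0,"ry":0,"rz":0},{"tx":6,"ty":0.2,"tz":0,"rx":0,"ry":0,"rz":0},{"tx":0,"ty":0,"tz":0,"rx":0,"ry":0,"rz":0}]'

```text
time: 18.8
tool_pos: [548.0, -64.4, 25.7]
tcp_rot: [-3.141, 0.001, -3.122]
contact_force: [0.4, -0.1, -0.1]
grip_width: 0.3
finger_force: 0.0
```

carry_out --plan '[{"tx":3,"ty":0,"tz":0,"rx":0,"ry":0,"rz":0},{"tx":2,"ty":0,"tz":0,"rx":0,"ry":0,"rz":0},{"tx":2,"ty":0,"tz":0,"rx":0,"ry":0,"rz":0},{"tx":1,"ty":0,"tz":0,"rx":0,"ry":0,"rz":0},{"tx":0,"ty":0,"tz":0,"rx":0,"ry":0,"rz":0}]'

```text
time: 19.3
tool_pos: [555.1, -64.3, 25.7]
tcp_rot: [3.142, 0.0, -3.122]
contact_force: [0.4, 0.5, -1.3]
grip_width: 0.1
finger_force: 0.3
```

carry_out --plan '[{"tx":1.5,"ty":0,"tz":0,"rx":0,"ry":0,"rz":0},{"tx":1.5,"ty":0,"tz":0,"rx":0,"ry":0,"rz":0},{"tx":0,"ty":0,"tz":0,"rx":0,"ry":0,"rz":0},{"tx":0,"ty":0,"tz":0,"rx":0,"ry":0,"rz":0}]'

```text
time: 19.7
tool_pos: [556.7, -64.3, 25.6]
tcp_rot: [3.141, -0.003, -3.122]
contact_force: [-5.9, 0.2, 3.3]
grip_width: 0.5
finger_force: 2.6
```

Force is building at x≈556.7, which is the expected home position. I'll press a little more, back off, then check.

carry_out --plan '[{"tx":1.5,"ty":0,"tz":0,"rx":0,"ry":0,"rz":0},{"tx":0,"ty":0,"tz":0,"rx":0,"ry":0,"rz":0},{"tx":0,"ty":0,"tz":0,"rx":0,"ry":0,"rz":0}]'

```text
time: 20.0
tool_pos: [556.8, -64.2, 25.6]
tcp_rot: [3.141, -0.006, -3.122]
contact_force: [-9.3, -0.9, 6.3]
grip_width: 0.3
finger_force: 5.1
```

carry_out --plan '[{"tx":-15,"ty":0,"tz":0,"rx":0,"ry":0,"rz":0},{"tx":-30,"ty":0,"tz":0,"rx":0,"ry":0,"rz":0},{"tx":-30,"ty":0,"tz":20,"rx":0,"ry":0,"rz":0},{"tx":-30,"ty":0,"tz":35,"rx":0,"ry":0,"rz":0},{"tx":-20,"ty":25,"tz":35,"rx":0,"ry":0,"rz":0},{"tx":-10,"ty":40,"tz":35,"rx":0,"ry":0,"rz":0},{"tx":0,"ty":40,"tz":30,"rx":0,"ry":0,"rz":0},{"tx":0,"ty":0,"tz":0,"rx":0,"ry":0,"rz":0},{"tx":0,"ty":0,"tz":0,"rx":0,"ry":0,"rz":0}]'

```text
time: 20.9
tool_pos: [425.8, 38.2, 178.8]
tcp_rot: [-3.141, 0.003, -3.12]
contact_force: [-0.6, -0.5, 0.1]
grip_width: 0.3
finger_force: 0.0
```

```bash
python3 - <<'E'
from h import *
m,im=snap('wrist','w5'); snap('top','top5'); snap('scene','scene5')
E
```

```text
(no output)
```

View pics/w5.png

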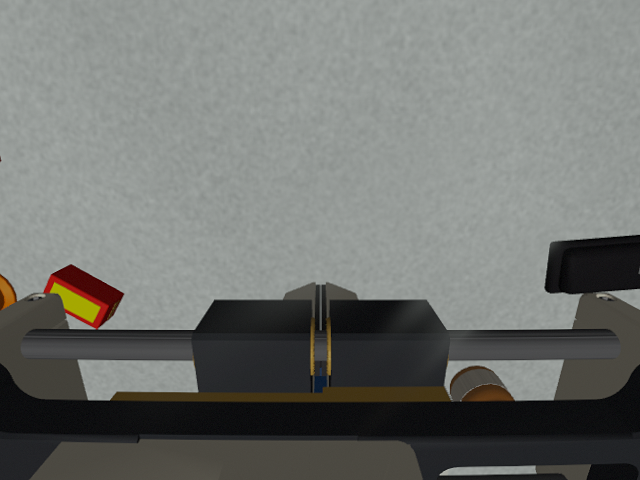

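View pics/scene5.png

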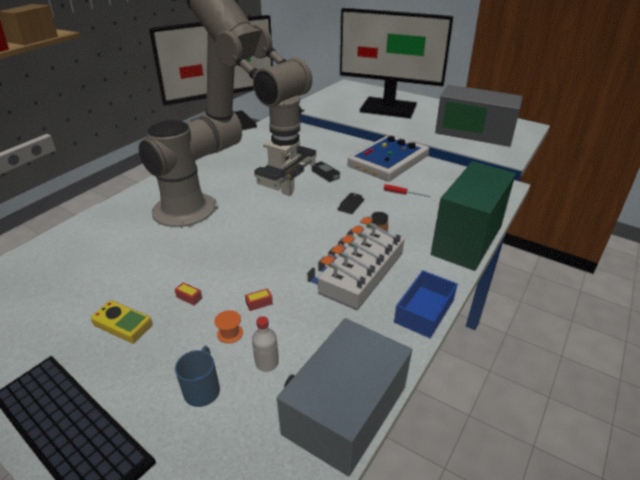

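The wrist view is blocked by the gripper. In the scene view the bystanders are in place, the spare is gone from the bench and drawer 0's tab is at (312,275), as at the start. I'll check the dock's pixels against the first pictures.

```bash
python3 - <<'E'
from h import *
for n,(x0,y0,x1,y1) in(('scene',(295,200,420,310)),('top',(240,165,360,245))):
    a,b=[cv2.imread(f'pics/{n}{k}.png')[y0:y1,x0:x1].astype(float) for k in(0,5)]
    d=np.abs(a-b).max(2); p=np.argwhere(d>35); print(n,d.mean(),len(p),(p[:15,::-1]+[x0,y0]).tolist())
im=cv2.imread('pics/top5.png'); g=cv2.cvtColor(im,cv2.COLOR_BGR2GRAY)
for c in(342,320,298,277,256): print(c,g[218:246,c-2:c+3].mean(1).astype(int))
E
```

```text
scene 3.097672727272727 0 []
top 6.171145833333333 0 []
342 [ 76  43  30  17  16  24  41  46  45  45  46  46  44  45  45  38  28  21
  17  12  39  79 107 117 115 113 112 111]
320 [ 88  52  32  20  16  17  29  36  37  38  36  36  35  35  35  33  26  24
  16  11  26  69 105 115 113 113 114 113]
298 [100  66  38  29  17  15  24  33  35  35  34  35  36  33  34  33  34  25
  24  13  21  52  91 110 114 112 113 113]
277 [101  76  42  28  15  12  21  31  36  34  33  35  33  35  35  34  33  24
  20  12  13  39  79 109 118 116 115 114]
256 [106  87  52  30  18  12  18  27  32  36  34  33  33  36  34  34  33  27
  20  13  13  27  69 106 115 115 110  95]
```

The dock looks the same as at the start, so the drawers are home and the feelers are up. Handing in.

```bash
python3 -c "
from plant import bot
print(bot.close_job())"
```

```text
the job is handed in; nothing more can be done
None
```

I found bay 0 to be the empty one, laid the blue spare flat in its drawer, pushed the drawer home and handed the job in at about 21 s; the final pictures show the dock as it was at the start and the other things where they were, but no verdict came back.

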